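# Complete the carton bundle and hold the banding clamp down

### The job

Make up the bundle of three lens-tissue cartons in the banding clamp: set the two loose cartons to its left and right (not the one in the blue bin at the back), one after the other and in either order, squarely on top of the one that already lies in it, lengthways like it and flush with it, each set down and let go, not dropped. Then take the red cross handle and swing the lever over against its spring, down until it is on its stop and the rubber foot presses on the stack, and finish still holding it there so that a colleague can put the paper band round the bundle. Do not shove the other things on the bench about.

Things in the scene. Friction and masses are not known exactly. Their poses are not given: they have to be found in the camera images.
- clamp: Banding clamp, fixed: grey plate 8 mm thick, black rails, blue post, sprung lever with red cross handle. Origin on the bench under the stack's centre; x from stack to post, y across (plate x -68..148, y +-50 mm). First carton lies lengthways along x, 16 mm up; three reach 118 mm. Post: x 65..127, y +-30 mm, 157 mm high. The open lever leans back, all of it beyond x = 70 mm: clear of the stack.
- nest (a point): Centre of the rails' top, where the first carton's underside is centred: 16 mm above the bench, at x = y = 0 of the clamp.
- pivot (a point): The lever's pivot: 140 mm above the bench at x = 88 mm, y = 0 in the clamp's frame. The pivot axis is the clamp's y.
- handle (a point): Centre of the lever's red cross handle: a bar 21 mm thick, 46 mm long with flat ends, along the clamp's y, turning freely on its own axle, 178 mm from the pivot. The lever swings in the clamp's x-z plane; its 10 mm rod meets the bar's middle: fingers that pinch the flat ends clear it. At lever value q, in the clamp's frame: x = 0.088 - 0.178 cos(2.007 - q), z = 0.140 + 0.178 sin(2.007 - q) m.
- lever (a joint): Swing of the lever in rad: 0 = open, leaning back over the post (where its spring holds it); 2.007 = on its stop, level over the stack, the handle on the side away from the post. The spring pulls it back open: about 3 N at the handle when open, 6 N near the stop, some 2 N more while the foot is pressed in. Let go, it snaps open.
- foot (a joint): How far the sprung rubber foot under the lever, over the middle of the stack, is pressed in, in m: 0 = free, about 0.006 with the lever on its stop over three cartons (some 5 N on the top carton), 0 if a carton is missing. It touches the third carton about 0.08 rad before the stop.
- carton_base: White lens-tissue carton with printed stripes, closed, already lying loose on the clamp's rails between their low lips: 100 x 70 x 34 mm, 0.07 to 0.14 kg; origin at the centre of its underside, x along the 100 mm length, y across the 70 mm width, z up.
- carton_1: A loose carton, the same, on the bench, to the robot's right of the clamp: 100 x 70 x 34 mm, 0.07 to 0.14 kg; origin at the centre of its underside, x along the 100 mm length, y across the 70 mm width, z up.
- carton_2: A loose carton, the same, lying on the blue silicone mat (3 mm thick, its top at z = 0.003), to the robot's left of the clamp: 100 x 70 x 34 mm, 0.07 to 0.14 kg; origin at the centre of its underside, x along the 100 mm length, y across the 70 mm width, z up.
- phone_open: Bystander: opened phone, 156 x 74 x 8 mm, at the bench's front edge on the robot's left; origin under its centre.
- loupe: Bystander: black eye loupe with a grey band, 38 mm wide, 34 mm high, behind the clamp; origin under its centre.
- solder_spool: Bystander: blue solder spool, 55 mm wide, 30 mm high, behind the clamp on the right; origin under its centre.
- masking_tape: Bystander: roll of masking tape, 104 mm wide, 19 mm high, behind the clamp; origin under its centre.
- driver_red: Bystander: red precision screwdriver, 146 mm long, 12 mm thick, at the bench's front edge; origin under its centre.
- tweezers_straight: Bystander: steel tweezers, 120 mm long, 10 mm thick, at the bench's front edge; origin under its centre.

How it is judged:
By the outcome, as a careful person would: the job done as asked, in the order asked, and still so for the second after the job is handed in, while the arm keeps its last pose, push and grip.
It also fails if it takes over 72 s, if anything falls off the work surface, if the arm or the gripper's body presses on something with over 40 N, if the wrist force passes 120 N, or if a joint passes its speed limit or range.

### The arm

A 7-joint arm with a two-finger parallel gripper is mounted at the origin on a cart in front of the work surface, level with it; the furniture and walls round the work are solid. World frame = base frame: x ahead of the robot, y to its left, z up, the work surface at z = 0. Lengths are in mm, angles in rad, forces in N, time in s.
With the tool pointing down it reaches from about 425 to 875 mm from the base axis. Payload 4.7 kg.
Tool frame: the origin (TCP) lies midway between the tips of the shut fingers; the grasp point (between the pads) lies 19 mm behind it; z points along the fingers, y is the direction in which the jaws open and shut (so a half turn about z gives the same grasp; the last joint's range is limited). The gripper opens to 85 mm and grips with 20 to 120 N. Pads are 22 mm wide; open, the fingers measure 114 mm over their backs; the gripper's body (76 mm by 85 mm) begins 54 mm behind the grasp point. The pads swing forward as they close: fully open they stand 13 mm farther back than shut.
Start: joints at [-1.183, 0.321, -0.07, 1.45, 0.023, 1.371, -0.057], TCP at [237.379, 605.125, 231.349] pointing down, gripper open.
Joint ranges: [-2.86, 2.86], [-0.3, 2.09], [-1.38, 1.24], [0.06, 2.45], [-1.56, 4.7], [0.09, 2.05], [-2.69, 2.69]. Speed limits (rad/s): [2.57, 2.57, 3.14, 3.14, 3.14, 3.14, 3.14].

### API

Orientations are given as a unit quaternion [w, x, y, z].
In Python, from bench import ctrl gives the robot as it stands. The module is installed in compiled form; this text tells all that it offers.
- The arm moves only by the shell command python3 -m crank 'ROWS' [FORCE]. ROWS is JSON, a list of rows, each a list of 7 numbers: the gripper command: -1 is shut, 1 is fully open, values between are in proportion, then the shift along the world's x, y, z in mm, then the turn, a rotation vector about the world's x, y, z in rad. A call has 1 to 20 rows; each row is the pose to reach, as a shift and turn from the pose commanded when the call began; what a row does not reach only later rows make up. A row lasts 1/8 s, in which the tool goes at most 62.5 mm and 10.7 degrees, less where a joint would pass 70% of its speed; a pose out of reach is approached as far as the arm can. A call with a gripper value outside its range is refused whole. The fingers move at their own pace and stop on an object; FORCE is the grip in N (left out, the last holds). Time passes only in rows, so rows that repeat a pose let the fingers close. It gives the time, the measured TCP pose, the force and the opening at its end, in the units of the state.
- ctrl.observe(): the state, without advancing time (a new reading comes with each control period).
- ctrl.get_image(name): name is "scene" or "top"; returns a dict with "image" (480x640x3 uint8, red, green, blue), "intrinsics" (3x3 intrinsics, pixels), "k1" (the pictures are not rectified: a ray, as slopes to the right and down, at radius r is drawn at 1 + k1 r^2 times it, then the intrinsics apply), "view" (4x4, takes a point from world to camera coordinates). Camera axes: x right, y down, z forward; pixel columns grow to the right and rows downward; lengths in mm; the calibration is good to about 2 mm. A picture is of the moment at which its call begins. There is no depth.
- ctrl.finish_job(): hands the job in, once; it reports no verdict.
The state is a dict: "time_s": time; "joint_pos": joint angles; "joint_velocities": joint speeds; "joint_efforts": joint torques, N m; "ee_pos": TCP position; "tool_rot": TCP orientation; "contact_force": force on the tool from outside, world axes, zero at the start; "wrist_torque": the same for the moment, N m; "grip_width": finger opening in mm.
Only numpy, scipy, OpenCV 4.12 (cv2) and the standard library are available. Lean on these libraries where they do the work, as an engineer would, in place of code of your own. Each camera call takes 0.05 s, during which the arm holds its last target.

## Working session

There is one attempt and no reset: what is moved stays moved. The work goes in short steps, Python scripts to look and compute and a shell command to move; the robot and the scene stay as the last step left them, time stands still between calls to the robot, and variables do not carry over. Pictures are saved under pics/ and viewed, and the job is handed in when it is done.

```bash
ls; mkdir -p pics
python3 - <<'E'
from bench import ctrl
import cv2
s=ctrl.observe(); print(s)
for n in("scene","top"):
    d=ctrl.get_image(n); cv2.imwrite(f"pics/{n}0.png",d["image"][:,:,::-1]); print(n,d["intrinsics"],d["k1"],d["view"])
E
```

```text
pics
{'time_s': 0.0, 'joint_pos': array([-1.18288705,  0.32181369, -0.07008233,  1.45169009,  0.02258732,
        1.37077881, -0.05690936]), 'joint_velocities': array([-2.98727869e-03, -5.19047747e-04,  7.37466156e-04, -1.45055246e-05,
       -8.64775721e-04, -5.78038678e-05,  9.19245135e-04]), 'joint_efforts': array([ 3.13948876e-04, -4.93580711e+01, -3.82355908e-01, -3.14323533e+01,
        1.28858551e-02,  1.16180250e-02,  2.42240924e-05]), 'ee_pos': array([237.20307166, 604.5947661 , 230.22193774]), 'tool_rot': array([-1.33995737e-04,  1.85810032e-01,  9.82585226e-01, -9.42066083e-04]), 'contact_force': array([0.03124866, 0.13008717, 0.20469381]), 'wrist_torque': array([ 0.04084036, -0.02402862,  0.00632725]), 'grip_width': 85.4494807289703}
scene [[556.05190774   0.         316.44041085]
 [  0.         556.05190774 236.98858275]
 [  0.           0.           1.        ]] -0.12954750770710244 [[ 4.30694570e-01 -9.02437086e-01 -1.04639294e-02 -2.48125497e+02]
 [-4.70007987e-01 -2.14386525e-01 -8.56230641e-01  4.44482139e+02]
 [ 7.70450959e-01  3.73692018e-01 -5.16487750e-01  9.03123013e+02]
 [ 0.00000000e+00  0.00000000e+00  0.00000000e+00  1.00000000e+00]]
top [[496.78479354   0.         324.82359511]
 [  0.         496.78479354 238.59667012]
 [  0.           0.           1.        ]] -0.03850114329220434 [[-2.75774066e-02 -9.99602594e-01 -5.84306417e-03  3.33970989e+00]
 [-9.88322266e-01  2.81415882e-02 -1.49756966e-01  6.04269173e+02]
 [ 1.49861885e-01  1.64492167e-03 -9.88705573e-01  1.45398175e+03]
 [ 0.00000000e+00  0.00000000e+00  0.00000000e+00  1.00000000e+00]]
```

View pics/scene0.png

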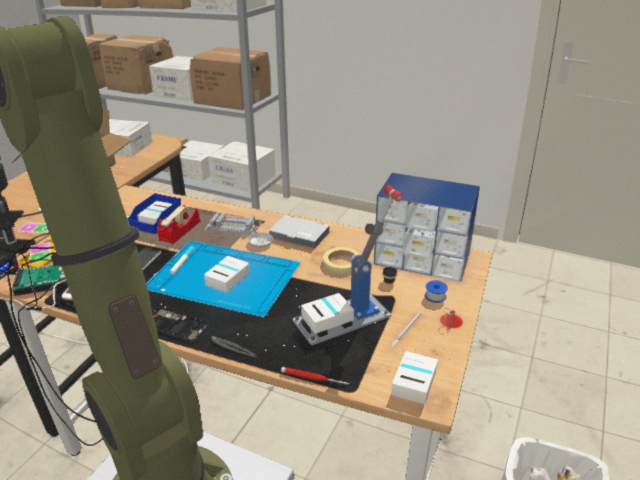

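View pics/top0.png

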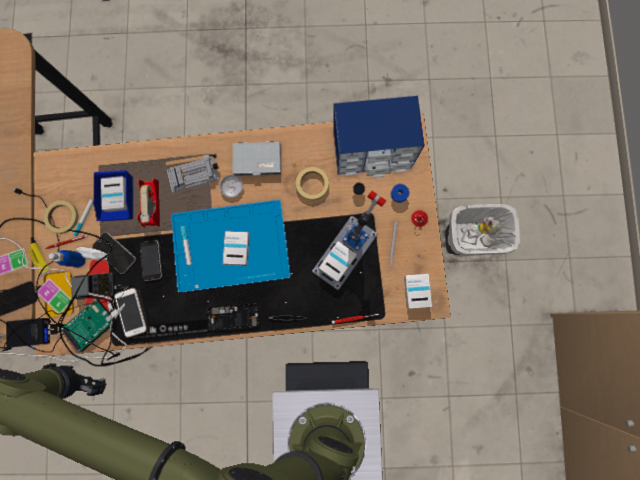

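The pictures show the clamp at about (345,262) in the top view. Carton_1 is at (418,291), carton_2 at (235,248) and the open lever's red handle at (376,199). Next I'll enlarge and measure.

```bash
cat > h.py <<'E'
import numpy as np, cv2
from bench import ctrl
class Cam:
    def __init__(s,n,d=None):
        d=d or ctrl.get_image(n); s.im=d["image"][:,:,::-1].copy(); s.K=np.array(d["intrinsics"]); s.k1=d["k1"]; V=np.array(d["view"]); s.R=V[:3,:3]; s.t=V[:3,3]; s.C=-s.R.T@s.t
        s.D=np.array([s.k1,0,0,0.])
    def ray(s,uv):
        p=cv2.undistortPoints(np.array(uv,float).reshape(-1,1,2),s.K,s.D).reshape(-1,2)
        return np.c_[p,np.ones(len(p))]@s.R
    def plane(s,uv,z):
        r=s.ray(uv); return s.C+r*((z-s.C[2])/r[:,2])[:,None]
    def proj(s,P):
        r,_=cv2.Rodrigues(s.R); return cv2.projectPoints(np.array(P,float).reshape(-1,1,3),r,s.t,s.K,s.D)[0].reshape(-1,2)
    def crop(s,x,y,w,h,f,name):
        cv2.imwrite(name,cv2.resize(s.im[y:y+h,x:x+w],None,fx=f,fy=f,interpolation=cv2.INTER_CUBIC))
def tri(c1,uv1,c2,uv2):
    d1=c1.ray([uv1])[0];d2=c2.ray([uv2])[0];d1/=np.linalg.norm(d1);d2/=np.linalg.norm(d2)
    A=np.c_[d1,-d2];x=np.linalg.lstsq(A,c2.C-c1.C,rcond=None)[0]
    a=c1.C+d1*x[0];b=c2.C+d2*x[1];return (a+b)/2,np.linalg.norm(a-b)
E
python3 - <<'E'
from h import *
t=Cam("top");s=Cam("scene")
t.crop(300,180,140,140,5,"pics/t1.png"); t.crop(210,220,60,60,10,"pics/t2.png")
s.crop(280,170,200,150,4,"pics/s1.png"); s.crop(380,340,70,70,8,"pics/s2.png");s.crop(190,240,70,70,8,"pics/s3.png")
E
```

```text
(no output)
```

View pics/t1.png

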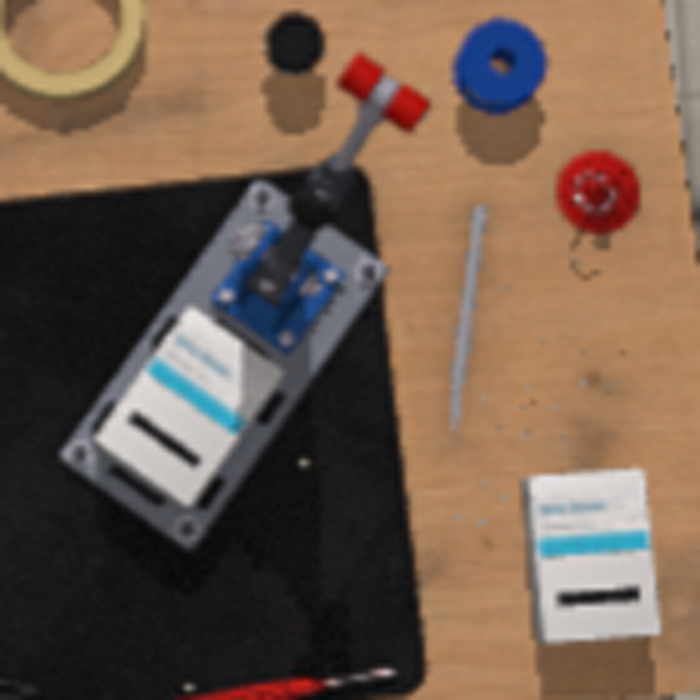

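View pics/s1.png

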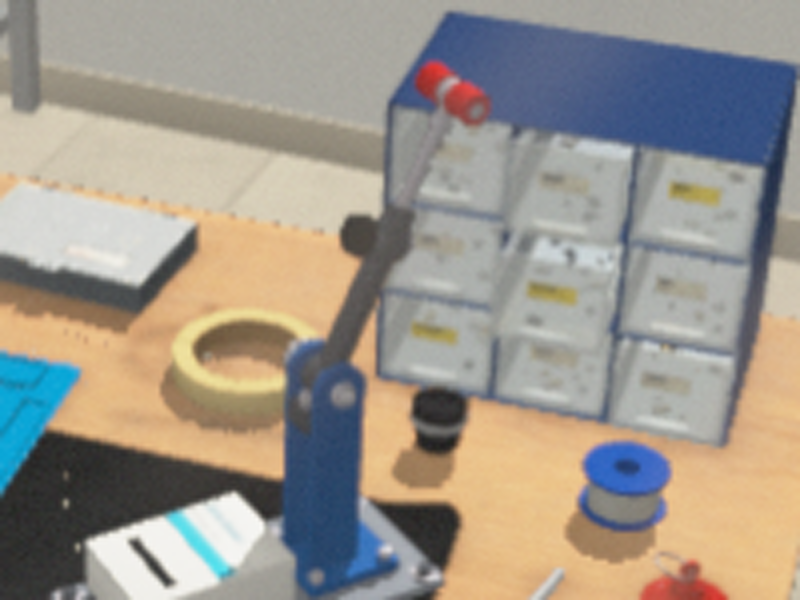

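View pics/s2.png

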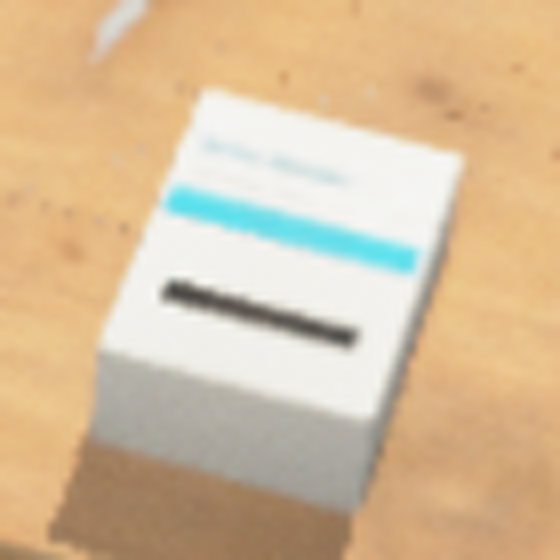

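View pics/t2.png

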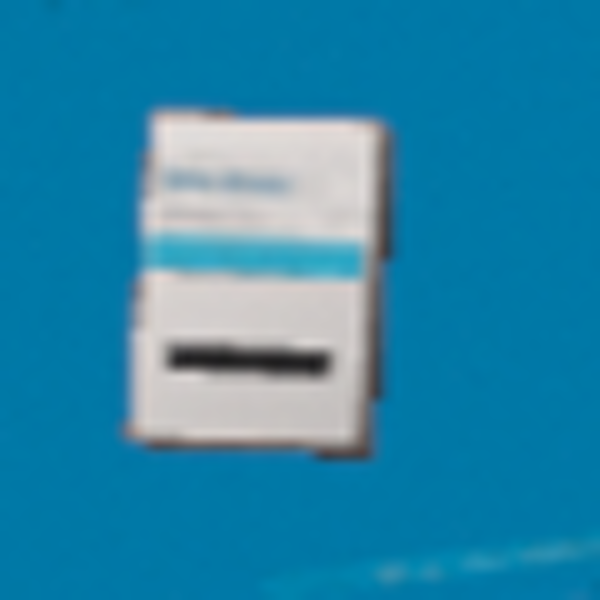

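```bash
cat > meas.py <<'E'
from h import *
def face(c,roi,z,thr=150,name=None,F=6):
    x,y,w,h=roi; im=cv2.resize(c.im[y:y+h,x:x+w],None,fx=F,fy=F,interpolation=cv2.INTER_CUBIC)
    hsv=cv2.cvtColor(im,cv2.COLOR_BGR2HSV)
    m=((hsv[:,:,2]>thr)&(hsv[:,:,1]<60)).astype(np.uint8)*255
    m=cv2.morphologyEx(m,cv2.MORPH_OPEN,np.ones((7,7)))
    cs,_=cv2.findContours(m,cv2.RETR_EXTERNAL,cv2.CHAIN_APPROX_NONE)
    # merge big parts, hull
    pts=np.vstack([q for q in cs if cv2.contourArea(q)>60*F*F])
    hull=cv2.convexHull(pts).reshape(-1,2)
    uv=(hull+0.5)/F-0.5+np.array([x,y])
    P=c.plane(uv,z)[:,:2]
    r=cv2.minAreaRect(P.astype(np.float32)); b=cv2.boxPoints(r)
    e=[b[1]-b[0],b[2]-b[1]]; L=max(e,key=np.linalg.norm); a=np.degrees(np.arctan2(L[1],L[0]))%180
    print(name,"ctr",np.round(r[0],1),"size",np.round(sorted(r[1]),1),"ang",round(a,2))
    if name:
        cv2.polylines(im,[hull.reshape(-1,1,2)],True,(0,0,255),1)
        q=c.proj(np.c_[b,np.full(4,z)]); q=((q-[x,y]+.5)*F-.5).astype(int)
        cv2.polylines(im,[q.reshape(-1,1,2)],True,(0,255,0),1); cv2.imwrite(f"pics/{name}.png",im)
    return np.array(r[0]),a
E
python3 - <<'E'
from meas import *
t=Cam("top");s=Cam("scene")
face(t,(395,262,50,55),34,165,"f1t");face(s,(380,340,70,70),34,195,"f1s")
face(t,(210,220,55,55),37,150,"f2t");face(s,(195,245,65,55),37,195,"f2s")
face(t,(312,236,48,50),50,140,"fbt");face(s,(295,285,60,55),50,185,"fbs")
E
cd pics; python3 -c "
import cv2,numpy as np
L=[cv2.resize(cv2.imread(f'{n}.png'),(260,280)) for n in ['f1t','f2t','fbt','f1s','f2s','fbs']]
cv2.imwrite('fall.png',np.vstack([np.hstack(L[:3]),np.hstack(L[3:])]))"
```

```text
f1t ctr [ 440.6 -289.8] size [ 70.8 101.1] ang 2.84
f1s ctr [ 437.6 -289.1] size [ 72.6 103.5] ang 2.83
f2t ctr [586.3 259.9] size [ 71.2 100.5] ang 175.78
f2s ctr [585.7 262.9] size [ 73.4 105. ] ang 176.34
fbt ctr [536.8 -49. ] size [ 72.  101.8] ang 142.82
fbs ctr [534.3 -47.1] size [ 72.8 101.7] ang 142.93
```

View pics/fall.png

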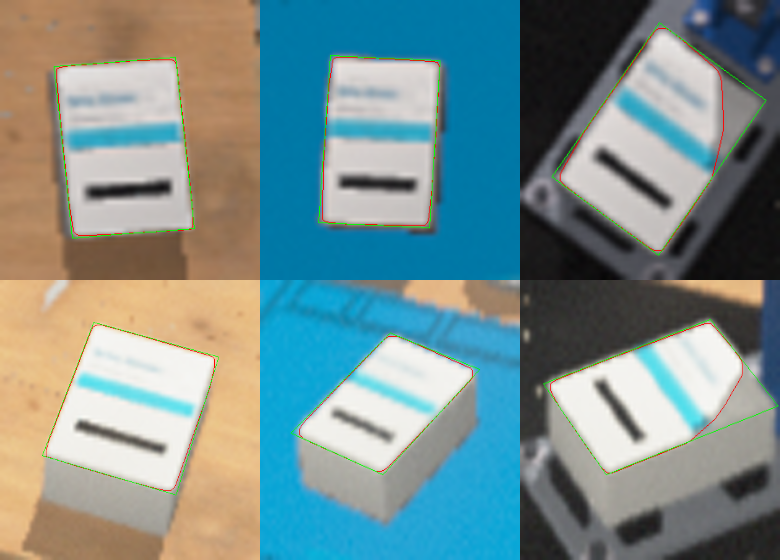

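Faces measure about 70 x 100 in both views, with centres agreeing to about 3 mm. I'll check the clamp frame against the handle.

```bash
cat > hand.py <<'E'
from h import *
def red(c,roi,pick=None):
    x,y,w,h=roi; F=6; im=cv2.resize(c.im[y:y+h,x:x+w],None,fx=F,fy=F,interpolation=cv2.INTER_CUBIC)
    q=cv2.cvtColor(im,cv2.COLOR_BGR2HSV); m=(((q[:,:,0]<8)|(q[:,:,0]>172))&(q[:,:,1]>130)&(q[:,:,2]>70)).astype(np.uint8)
    n,l,st,_=cv2.connectedComponentsWithStats(m)
    ys,xs=np.nonzero(m); r=cv2.minAreaRect(np.c_[xs,ys].astype(np.float32))
    return (np.array(r[0])+.5)/F-.5+[x,y], np.array(r[1])/F
def clampw(o,ang,p):
    a=np.radians(ang); return np.array([o[0]+p[0]*np.cos(a)-p[1]*np.sin(a),o[1]+p[0]*np.sin(a)+p[1]*np.cos(a),p[2]])
E
python3 - <<'E'
from hand import *
t=Cam("top");s=Cam("scene")
a=red(t,(364,186,26,24));b=red(s,(378,180,30,24));print(a,b,tri(t,a[0],s,b[0]))
print(clampw((535.5,-48),-37.1,(163.2,0,301.3)))
print(clampw((536.8,-49),-37.1,(163.2,0,301.3)))
for c in(t,s): print(c.proj([clampw((535.5,-48),-37.1,(163.2,0,301.3))]))
E
```

```text
(array([376.15704981, 198.05855687]), array([18.52724965,  8.21877225])) (array([391.37246195, 191.82273865]), array([16.38249334,  8.51221339])) (array([ 663.38773887, -144.2712163 ,  305.87846365]), np.float64(4.081782889946287))
[ 665.66569718 -146.4435436   301.3       ]
[ 666.96569718 -147.4435436   301.3       ]
[[376.06901235 197.92446925]]
[[393.47237371 193.33122509]]
```

```bash
python3 -m crank '[[1,45,-44,0,0,0,0.03],[1,90,-88,0,0,0,0.07],[1,135,-132,-10,0,0,0.11],[1,180,-176,-20,0,0,0.15],[1,225,-220,-40,0,0,0.2],[1,270,-264,-60,0,0,0.24],[1,310,-305,-80,0,0,0.28],[1,335,-330,-95,0,0,0.3],[1,348.6,-343.7,-105,0,0,0.3],[1,348.6,-343.7,-110,0,0,0.3],[1,348.6,-343.7,-110,0,0,0.3],[1,348.6,-343.7,-110,0,0,0.3]]' 40
python3 - <<'E'
from h import *
s=Cam("scene");t=Cam("top")
s.crop(150,150,160,120,5,"pics/s4.png");t.crop(190,200,100,100,6,"pics/t4.png")
print(ctrl.observe()["tool_rot"])
E
```

```text
time_s: 1.9
ee_pos: [584.9, 264.1, 122.2]
tool_rot: [0.0, 0.035, 0.999, 0.001]
contact_force: [-0.1, -0.6, -0.1]
grip_width: 85.7
[3.93295014e-04 3.56584785e-02 9.99363773e-01 6.06890221e-04]
```

View pics/s4.png

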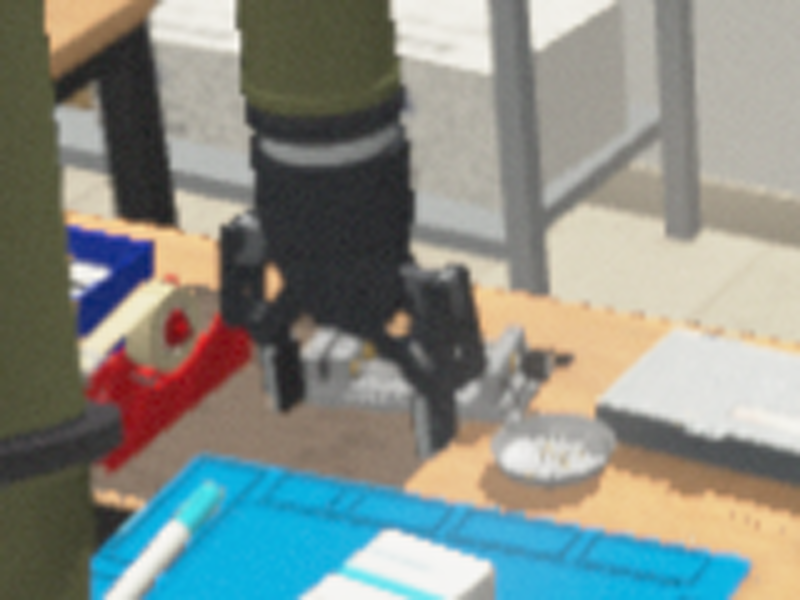

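View pics/t4.png

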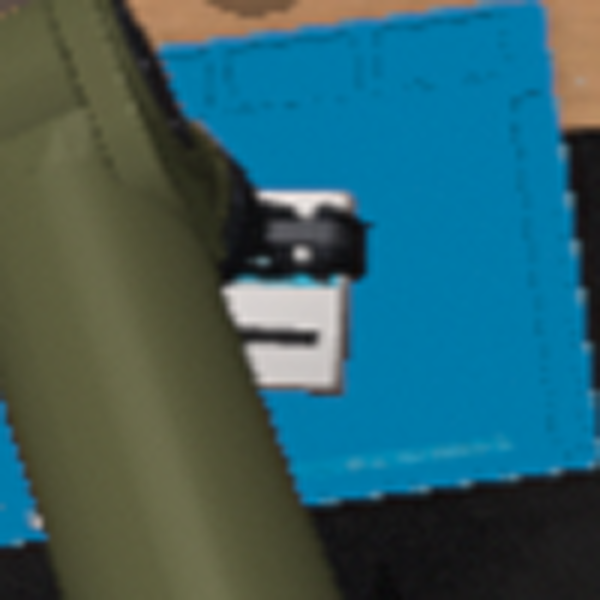

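Run:
```python
from h import *
s=Cam("scene");print(ctrl.observe()["ee_pos"])
for z in(125,132,138): 
    p=s.plane([(206.8,230.5),(236.8,241)],z);print(p.round(1),p.mean(0),np.linalg.norm(p[0]-p[1]))
```

```text
[585.60112484 262.76746515 122.08973125]
[[605.  325.6 125. ]
 [593.4 226.5 125. ]] [599.23221244 276.05229683 125.        ] 99.8135115896006
[[595.5 317.9 132. ]
 [583.9 219.7 132. ]] [589.70407464 268.83109824 132.        ] 98.84234012177559
[[587.2 311.3 138. ]
 [575.8 214.  138. ]] [581.53709939 262.64149945 138.        ] 98.00990743506811
```

```bash
python3 -m crank '[[1,0,-0.5,-30,0,0,0],[1,0,-0.5,-60,0,0,0],[1,0,-0.5,-85,0,0,0],[1,0,-0.5,-105,0,0,0],[1,0,-0.5,-115,0,0,0],[1,0,-0.5,-121,0,0,0],[1,0,-0.5,-121,0,0,0],[1,0,-0.5,-121,0,0,0]]' 40
python3 -m crank '[[0.5,0,0,0,0,0,0],[0.3,0,0,0,0,0,0],[0.1,0,0,0,0,0,0],[0,0,0,0,0,0,0],[0,0,0,0,0,0,0],[0,0,0,0,0,0,0]]' 40
```

```text
time_s: 3.05
ee_pos: [586.6, 261.2, 1.2]
tool_rot: [0.001, 0.037, 0.999, 0.0]
contact_force: [-1.1, -0.5, -0.3]
grip_width: 85.2
time_s: 3.8
ee_pos: [586.7, 261.3, 1.4]
tool_rot: [0.001, 0.037, 0.999, 0.0]
contact_force: [-0.3, 0.2, 5.4]
grip_width: 69.5
```

```bash
python3 -m crank '[[-0.2,0,0,5,0,0,0],[-0.2,0,0,15,0,0,0],[-0.2,0,0,40,0,0,0],[-0.2,0,0,70,0,0,0],[-0.2,0,0,100,0,0,0],[-0.2,0,0,125,0,0,0],[-0.2,0,0,140,0,0,0],[-0.2,0,0,140,0,0,0],[-0.2,0,0,140,0,0,0]]' 40
python3 - <<'E'
from h import *
s=Cam("scene");s.crop(150,150,160,120,5,"pics/s5.png");print(ctrl.observe())
E
```

```text
time_s: 4.92
ee_pos: [585.2, 260.6, 139.0]
tool_rot: [-0.001, 0.037, 0.999, -0.0]
contact_force: [-0.0, 1.3, -1.1]
grip_width: 69.7
{'time_s': 4.975, 'joint_pos': array([-0.58901133,  0.3584525 ,  0.16078714,  1.59540632, -0.06035151,
        1.19513607,  1.08104387]), 'joint_velocities': array([0.00063825, 0.00237303, 0.00050607, 0.00198424, 0.00056975,
       0.0013102 , 0.00078208]), 'joint_efforts': array([ 2.23305915e-02, -5.04231119e+01,  2.23940380e+00, -3.06801331e+01,
        1.47014181e-02, -2.92390927e-03,  8.83162215e-05]), 'ee_pos': array([585.11624513, 260.54912081, 138.78218851]), 'tool_rot': array([-1.11266929e-03,  3.68794885e-02,  9.99318918e-01, -6.04252129e-04]), 'contact_force': array([ 0.41680288,  0.28254523, -1.03459558]), 'wrist_torque': array([-0.01901379, -0.05471764, -0.0093637 ]), 'grip_width': 69.39865849093911}
```

View pics/s5.png

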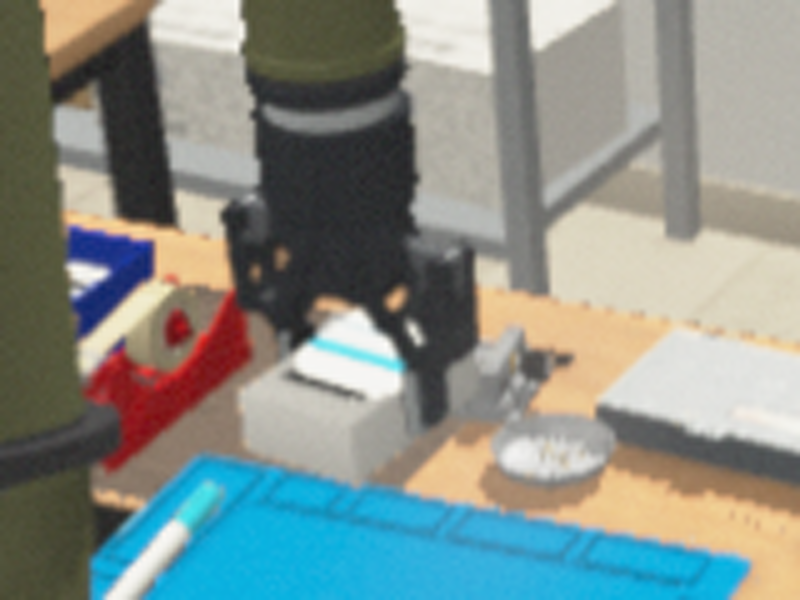

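```bash
python3 -m crank '[[-0.2,-8,-20,8,0,0,-0.06],[-0.2,-18,-55,15,0,0,-0.14],[-0.2,-30,-95,20,0,0,-0.23],[-0.2,-40,-140,20,0,0,-0.32],[-0.2,-50,-185,20,0,0,-0.41],[-0.2,-50,-225,20,0,0,-0.48],[-0.2,-50,-260,20,0,0,-0.54],[-0.2,-50,-285,10,0,0,-0.574],[-0.2,-50,-302,0,0,0,-0.574],[-0.2,-50,-309,-15,0,0,-0.574],[-0.2,-50,-309,-30,0,0,-0.574],[-0.2,-50,-309,-45,0,0,-0.574],[-0.2,-50,-309,-60,0,0,-0.574],[-0.2,-50,-309,-70,0,0,-0.574],[-0.2,-50,-309,-70,0,0,-0.574],[-0.2,-50,-309,-70,0,0,-0.574],[-0.2,-50,-309,-70,0,0,-0.574]]' 40
python3 - <<'E'
from h import *
s=Cam("scene");t=Cam("top");s.crop(270,230,140,120,5,"pics/s6.png");t.crop(290,190,110,110,5,"pics/t6.png");print(ctrl.observe()["ee_pos"],ctrl.observe()["tool_rot"])
E
```

```text
time_s: 7.1
ee_pos: [536.6, -48.1, 71.0]
tool_rot: [0.001, 0.318, 0.948, 0.0]
contact_force: [0.3, -0.6, -1.4]
grip_width: 68.9
[536.36831347 -48.08197625  70.86360383] [4.91542916e-04 3.18249088e-01 9.48006966e-01 2.64535566e-04]
```

View pics/s6.png

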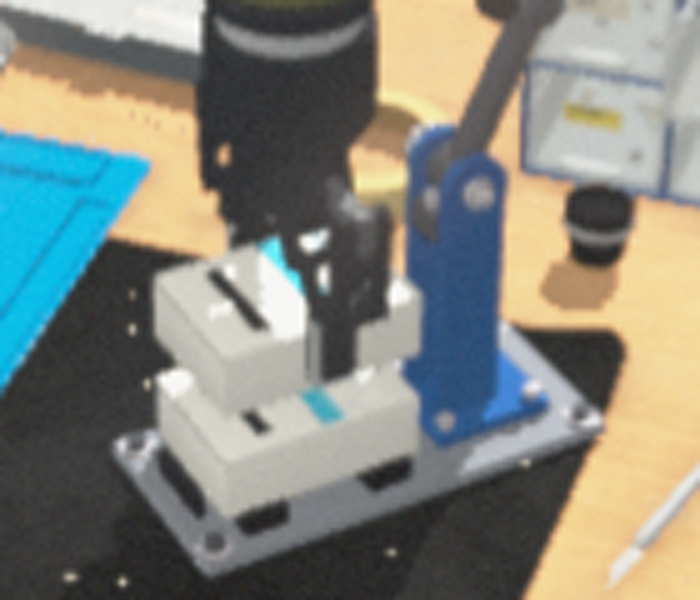

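View pics/t6.png

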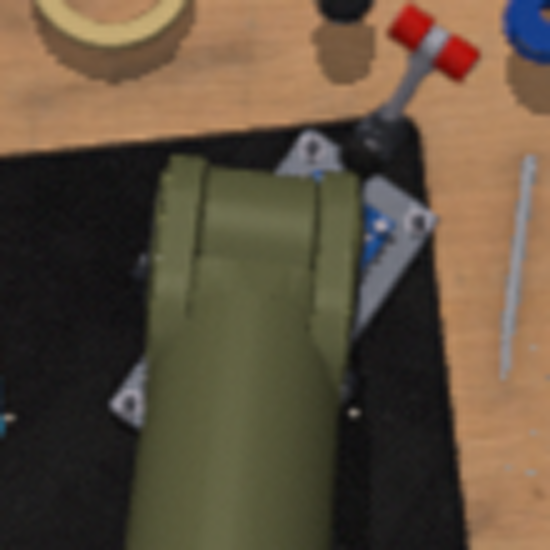

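Run:
```python
from h import *
s=Cam("scene")
f=lambda x,y:((x+.5)/5-.5+270,(y+.5)/5-.5+230)
a=np.radians(-37.1);R=np.array([[np.cos(a),np.sin(a)],[-np.sin(a),np.cos(a)]])
for n,p,z in[("Utl",(155,280),106.6),("Untop",(229,352),106.6),("Unbot",(231,412),72.6),("Ur",(421,290),106.6),("Btl",(158,375),50),("Bntop",(226,455),50),("Bnbot",(227,516),16),("Br",(419,395),50)]:
    w=s.plane([f(*p)],z)[0]; print(n,w.round(1),(R@(w[:2]-[535.5,-48])).round(1))
```

```text
Utl [515.    9.  106.6] [-50.8  33.1]
Untop [481.2 -44.  106.6] [-45.7 -29.6]
Unbot [482.3 -44.   72.6] [-44.8 -28.9]
Ur [ 557.8 -102.4  106.6] [ 50.6 -30. ]
Btl [517.9  10.6  50. ] [-49.4  36.1]
Bntop [479.3 -42.8  50. ] [-48.  -29.7]
Bnbot [477.6 -43.6  16. ] [-48.8 -31.4]
Br [ 554.5 -104.4   50. ] [ 49.1 -33.5]
```

```bash
python3 -m crank '[[-0.2,-1,0,-8,0,0,0],[-0.2,-1,0,-14,0,0,0],[-0.2,-1,0,-18,0,0,0],[-0.2,-1,0,-20,0,0,0],[-0.2,-1,0,-20,0,0,0],[-0.2,-1,0,-20,0,0,0]]' 40
python3 -m crank '[[-0.2,0,0,-1,0,0,0],[-0.2,0,0,-2,0,0,0],[-0.2,0,0,-2,0,0,0]]' 40
```

```text
time_s: 8.0
ee_pos: [535.2, -48.1, 50.5]
tool_rot: [0.0, 0.318, 0.948, 0.0]
contact_force: [-0.6, -0.6, -1.1]
grip_width: 69.4
time_s: 8.38
ee_pos: [534.9, -48.1, 48.2]
tool_rot: [-0.0, 0.318, 0.948, -0.0]
contact_force: [-0.1, 0.3, -1.1]
grip_width: 69.2
```

```bash
python3 -m crank '[[-0.2,0,0,-1,0,0,0],[-0.2,0,0,-1,0,0,0]]' 40
python3 -m crank '[[-0.2,0,0,-1,0,0,0],[-0.2,0,0,-1,0,0,0]]' 40
```

```text
time_s: 8.62
ee_pos: [535.0, -48.1, 48.1]
tool_rot: [-0.0, 0.318, 0.948, 0.0]
contact_force: [-3.3, 1.1, 5.8]
grip_width: 69.5
time_s: 8.88
ee_pos: [535.0, -48.1, 48.1]
tool_rot: [-0.0, 0.318, 0.948, 0.0]
contact_force: [-6.6, 0.6, 12.0]
grip_width: 69.7
```

```bash
python3 -m crank '[[-0.2,0,0,1.2,0,0,0],[0.7,0,0,1.2,0,0,0],[0.85,0,0,1.2,0,0,0],[1,0,0,1.2,0,0,0],[1,0,0,1.2,0,0,0],[1,0,0,1.2,0,0,0],[1,0,0,10,0,0,0],[1,0,0,25,0,0,0],[1,0,0,45,0,0,0],[1,0,0,75,0,0,0],[1,0,0,105,0,0,0],[1,0,0,135,0,0,0]]' 40
```

```text
time_s: 10.38
ee_pos: [535.2, -48.2, 183.7]
tool_rot: [0.001, 0.318, 0.948, 0.0]
contact_force: [-0.5, 0.5, 0.5]
grip_width: 85.1
```

```bash
python3 -m crank '[[1,-10,-20,0,0,0,0.08],[1,-25,-55,0,0,0,0.17],[1,-42,-95,-5,0,0,0.27],[1,-60,-140,-15,0,0,0.38],[1,-75,-180,-25,0,0,0.49],[1,-88,-215,-40,0,0,0.6],[1,-95.7,-235,-60,0,0,0.68],[1,-95.7,-241.5,-75,0,0,0.697],[1,-95.7,-241.5,-80,0,0,0.697],[1,-95.7,-241.5,-80,0,0,0.697],[1,-95.7,-241.5,-80,0,0,0.697]]' 40
python3 - <<'E'
from meas import *
s=Cam("scene");t=Cam("top");s.crop(280,260,180,150,4,"pics/s7.png");t.crop(310,190,150,130,4,"pics/t7.png");print(ctrl.observe()["ee_pos"],ctrl.observe()["tool_rot"])
face(t,(312,228,52,58),84,140,"g2t");face(s,(290,265,75,65),84,185,"g2s")
E
```

```text
time_s: 11.75
ee_pos: [440.1, -289.2, 102.3]
tool_rot: [0.001, -0.025, 1.0, -0.0]
contact_force: [-0.2, 1.0, 0.4]
grip_width: 85.3
[ 439.89466083 -289.31124977  102.06529135] [ 6.07415719e-04 -2.50134293e-02  9.99686928e-01 -7.52208391e-05]
g2t ctr [536.4 -48.2] size [ 73.  102.6] ang 142.65
g2s ctr [503.6 -61.6] size [134.3 138.5] ang 52.46
```

View pics/s7.png

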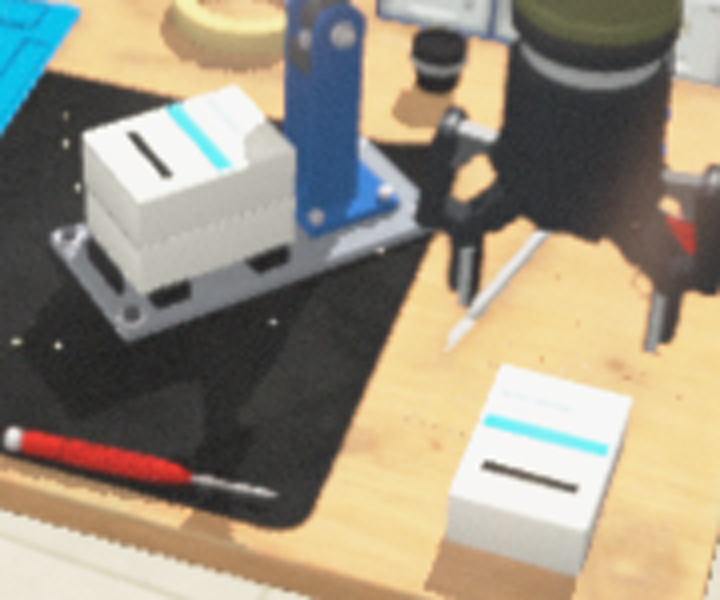

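View pics/t7.png

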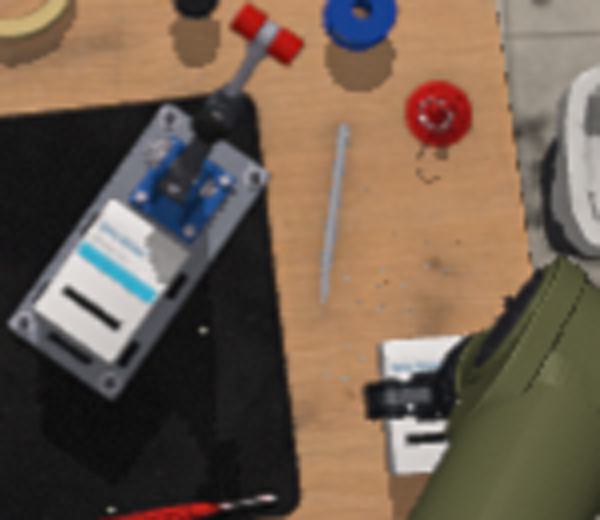

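```bash
cd pics; python3 -c "
import cv2,numpy as np
cv2.imwrite('g2.png',np.hstack([cv2.resize(cv2.imread(n),(390,400)) for n in ('g2t.png','g2s.png')]))"
```

```text
(no output)
```

View pics/g2.png

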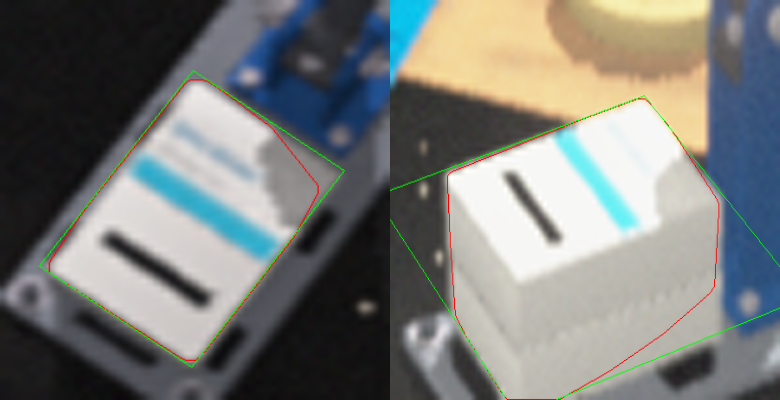

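Carton_2 sits flush: the top view reads (536.4,-48.2) against the base's (536.8,-49). Next is carton_1.

```bash
python3 -m crank '[[1,0,0,-30,0,0,0],[1,0,0,-60,0,0,0],[1,0,0,-80,0,0,0],[1,0,0,-92,0,0,0],[1,0,0,-100,0,0,0],[1,0,0,-103,0,0,0],[1,0,0,-103,0,0,0],[1,0,0,-103,0,0,0]]' 40
python3 -m crank '[[0.5,0,0,0,0,0,0],[0.3,0,0,0,0,0,0],[0.1,0,0,0,0,0,0],[-0.2,0,0,0,0,0,0],[-0.2,0,0,0,0,0,0],[-0.2,0,0,0,0,0,0]]' 40
```

```text
time_s: 12.85
ee_pos: [439.7, -289.8, -1.1]
tool_rot: [0.001, -0.025, 1.0, -0.0]
contact_force: [-0.2, 0.6, -0.9]
grip_width: 85.1
time_s: 13.6
ee_pos: [439.7, -289.7, -1.0]
tool_rot: [0.0, -0.025, 1.0, -0.0]
contact_force: [-0.2, -0.7, 5.4]
grip_width: 69.4
```

```bash
python3 -m crank '[[-0.2,0,0,5,0,0,0],[-0.2,0,0,15,0,0,0],[-0.2,0,0,40,0,0,0],[-0.2,0,0,75,0,0,0],[-0.2,0,0,110,0,0,0],[-0.2,0,0,140,0,0,0],[-0.2,0,0,160,0,0,0],[-0.2,0,0,170,0,0,0],[-0.2,0,0,170,0,0,0],[-0.2,0,0,170,0,0,0]]' 40
python3 - <<'E'
from h import *
s=Cam("scene");s.crop(360,200,160,150,4,"pics/s8.png");o=ctrl.observe();print(o["ee_pos"],o["tool_rot"],o["joint_pos"])
E
```

```text
time_s: 14.85
ee_pos: [438.7, -289.2, 167.4]
tool_rot: [-0.001, -0.025, 1.0, 0.0]
contact_force: [-0.2, 0.1, -0.8]
grip_width: 69.2
[ 438.659056   -289.17581674  167.2735385 ] [-9.23086067e-04 -2.46481625e-02  9.99695687e-01  3.86826657e-04] [-0.03672402  0.10412691  0.60797438  1.86147186 -0.06339242  1.19720225
  2.21208332]
```

View pics/s8.png

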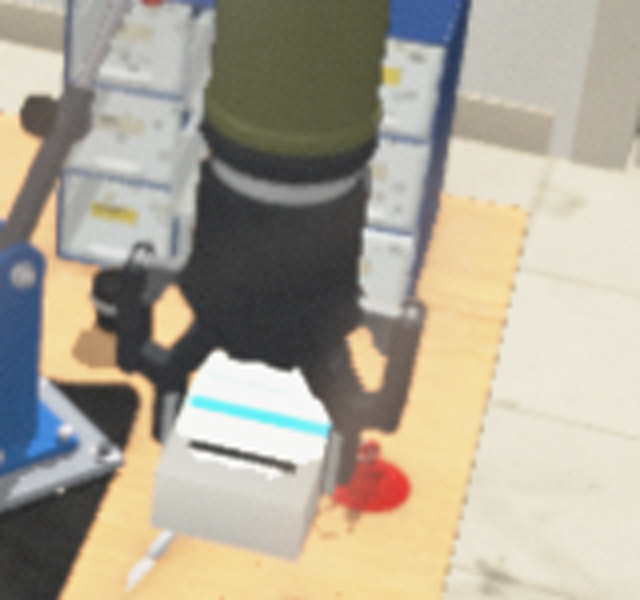

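```bash
python3 -m crank '[[-0.2,6,18,3,0,0,-0.08],[-0.2,16,50,6,0,0,-0.17],[-0.2,30,90,8,0,0,-0.27],[-0.2,48,132,8,0,0,-0.38],[-0.2,64,172,8,0,0,-0.49],[-0.2,80,205,8,0,0,-0.6],[-0.2,91,230,5,0,0,-0.68],[-0.2,96,240,0,0,0,-0.697],[-0.2,96.5,241,-15,0,0,-0.697],[-0.2,96.5,241,-30,0,0,-0.697],[-0.2,96.5,241,-45,0,0,-0.697],[-0.2,96.5,241,-58,0,0,-0.697],[-0.2,96.5,241,-66,0,0,-0.697],[-0.2,96.5,241,-66,0,0,-0.697],[-0.2,96.5,241,-66,0,0,-0.697],[-0.2,96.5,241,-66,0,0,-0.697]]' 40
python3 - <<'E'
from h import *
s=Cam("scene");s.crop(270,210,140,120,5,"pics/s9.png");o=ctrl.observe();print(o["ee_pos"],o["tool_rot"])
E
```

```text
time_s: 16.9
ee_pos: [536.2, -48.6, 103.0]
tool_rot: [0.001, 0.318, 0.948, 0.0]
contact_force: [-0.1, 0.7, -1.4]
grip_width: 69.2
[536.20293249 -48.53823518 102.90605282] [5.32044132e-04 3.18215780e-01 9.48018125e-01 2.61802869e-04]
```

View pics/s9.png

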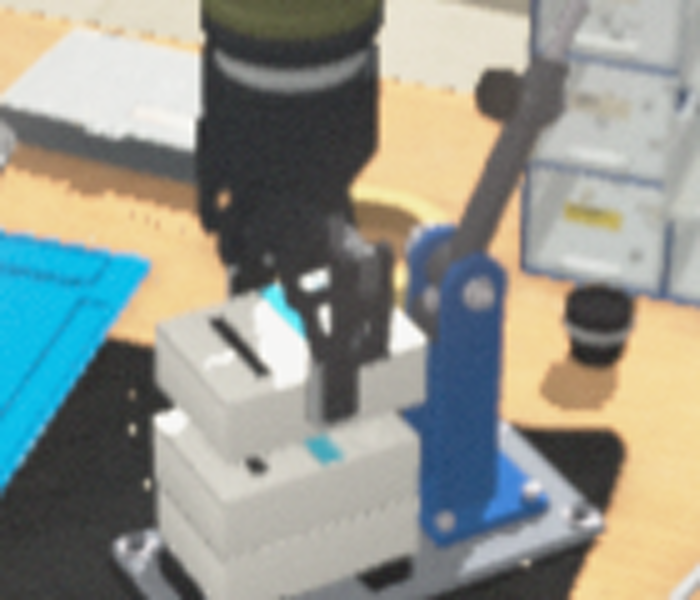

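Run:
```python
from h import *
s=Cam("scene")
f=lambda x,y:((x+.5)/5-.5+270,(y+.5)/5-.5+210)
a=np.radians(-37.1);R=np.array([[np.cos(a),np.sin(a)],[-np.sin(a),np.cos(a)]])
for n,p,z in[("Utl",(155,332),138),("Untop",(230,402),138),("Unbot",(232,462),104),("Ur",(427,345),138),("Mtl",(156,415),84),("Mntop",(226,500),84),("Mr",(419,432),84),("Mnbot",(227,560),50)]:
    w=s.plane([f(*p)],z)[0]; print(n,w.round(1),(R@(w[:2]-[535.5,-48])).round(1))
```

```text
Utl [508.9   5.  138. ] [-53.2  26.2]
Untop [476.1 -47.4 138. ] [-47.8 -35.3]
Unbot [478.4 -46.8 104. ] [-46.3 -33.5]
Ur [ 549.7 -107.7  138. ] [ 47.3 -39.1]
Mtl [518.5  11.   84. ] [-49.1  36.8]
Mntop [476.2 -44.7  84. ] [-49.3 -33.2]
Mr [ 556.6 -102.6   84. ] [ 49.7 -30.8]
Mnbot [476.3 -44.7  50. ] [-49.2 -33. ]
```

```bash
python3 -m crank '[[-0.2,-1,0.2,-7,0,0,0],[-0.2,-1,0.2,-12,0,0,0],[-0.2,-1,0.2,-16,0,0,0],[-0.2,-1,0.2,-18,0,0,0],[-0.2,-1,0.2,-18,0,0,0],[-0.2,-1,0.2,-18,0,0,0]]' 40
python3 -m crank '[[-0.2,0,0,-1,0,0,0],[-0.2,0,0,-2,0,0,0],[-0.2,0,0,-2,0,0,0]]' 40
```

```text
time_s: 17.75
ee_pos: [534.5, -48.4, 85.0]
tool_rot: [-0.0, 0.318, 0.948, 0.0]
contact_force: [-3.8, 0.3, 5.5]
grip_width: 69.2
time_s: 18.12
ee_pos: [534.5, -48.4, 85.0]
tool_rot: [-0.001, 0.318, 0.948, 0.0]
contact_force: [-8.9, 0.0, 17.9]
grip_width: 69.4
```

```bash
python3 -m crank '[[-0.2,0,0,2.3,0,0,0],[-0.2,0,0,2.3,0,0,0]]' 40
python3 -m crank '[[0.7,0,0,0,0,0,0],[0.85,0,0,0,0,0,0],[1,0,0,0,0,0,0],[1,0,0,0,0,0,0],[1,0,0,0,0,0,0],[1,0,0,10,0,0,0],[1,0,0,25,0,0,0],[1,0,0,50,0,0,0],[1,0,0,85,0,0,0],[1,-20,0,125,0,0,0],[1,-45,0,170,0,0,0],[1,-65,0,200,0,0,0],[1,-65,0,220,0,0,0],[1,-65,0,220,0,0,0]]' 40
python3 - <<'E'
from meas import *
s=Cam("scene");t=Cam("top");s.crop(280,210,140,120,5,"pics/s10.png");t.crop(310,190,100,100,5,"pics/t10.png");o=ctrl.observe();print(o["ee_pos"],o["tool_rot"])
E
```

```text
time_s: 18.38
ee_pos: [535.2, -48.4, 85.0]
tool_rot: [0.0, 0.318, 0.948, 0.0]
contact_force: [-0.2, 0.0, 4.0]
grip_width: 69.7
time_s: 20.12
ee_pos: [470.6, -48.6, 307.4]
tool_rot: [0.002, 0.318, 0.948, 0.001]
contact_force: [-0.8, -0.2, -1.1]
grip_width: 85.6
[469.65326361 -48.43842841 304.6052276 ] [1.15761569e-04 3.18309407e-01 9.47986865e-01 1.08251157e-04]
```

View pics/s10.png

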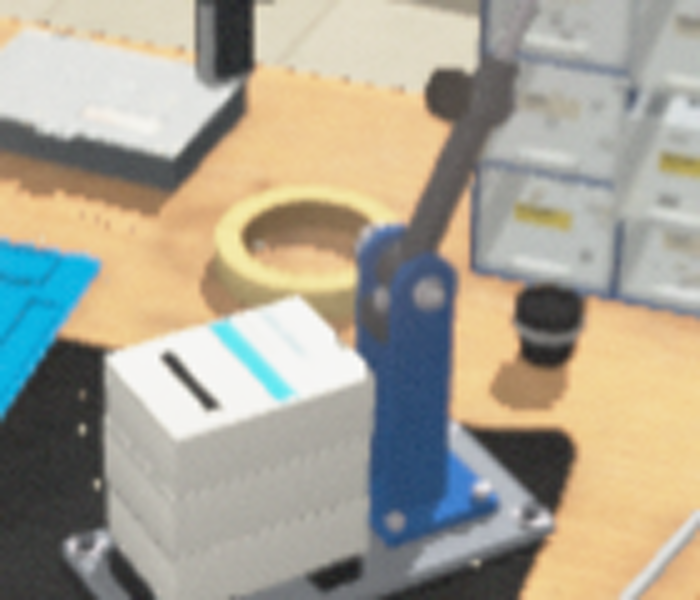

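View pics/t10.png

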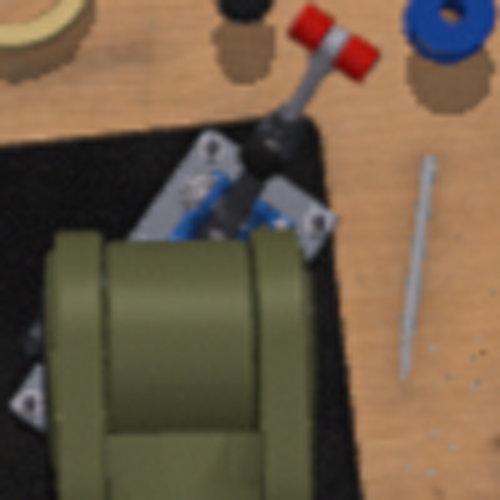

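Run:
```python
from meas import *
s=Cam("scene");t=Cam("top")
t.crop(320,90,120,100,6,"pics/t11.png")
face(s,(290,260,75,45),118,213,"g3s")
o=ctrl.observe();print(o["ee_pos"])
print(tri(s,(377.5,196),t,(337,153)))
```

```text
g3s ctr [536.4 -47.2] size [ 73.5 101.9] ang 143.1
[469.32686326 -48.38699237 303.63786129]
(array([819.61221947, -55.85838288, 204.41501474]), np.float64(3.6722436442230357))
```

View pics/t11.png

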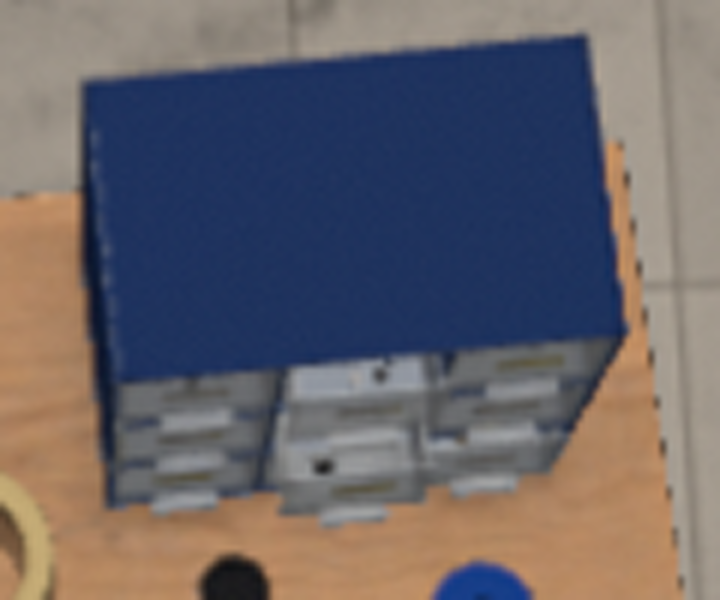

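View pics/g3s.png

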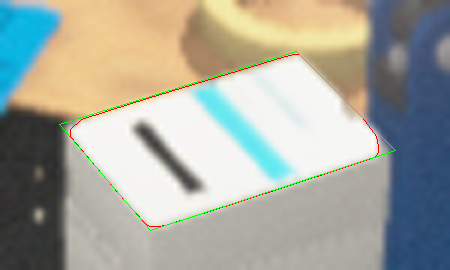

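Run:
```python
from hand import *
s=Cam("scene");g=cv2.cvtColor(s.im,cv2.COLOR_BGR2GRAY).astype(float)
o=(535.5,-48)
def edge(row,x0,x1,thr,sgn):
    r=g[row,x0:x1]
    for i in range(len(r)-1):
        if sgn*(r[i]-thr)<0<=sgn*(r[i+1]-thr): return x0+i+(thr-r[i])/(r[i+1]-r[i])
L=s.proj([clampw(o,-37.1,(-50,35,z)) for z in range(16,119,4)])
Rr=s.proj([clampw(o,-37.1,(50,-35,z)) for z in range(16,119,4)])
N=s.proj([clampw(o,-37.1,(-50,-35,z)) for z in range(16,119,4)])
print("left edge: z,row,measured-col minus projected")
for z,p in zip(range(16,119,4),L):
    r=int(round(p[1])); e=edge(r,290,312,95,1); print(z,r,None if e is None else round(e-p[0],2),end=' | ')
print()
for z,p,n in zip(range(16,119,4),Rr,N):
    # right edge to blue post: red channel drop
    r=int(round(p[1])); row=s.im[r,340:364,2].astype(int); j=np.argmin(np.diff(row)); 
    r2=int(round(n[1])); row2=g[r2,306:326]; k=np.diff(cv2.GaussianBlur(row2[None],(5,1),0)[0]); 
    print(z,round(340.5+j-p[0],2),round(306.5+np.argmax(np.abs(k))-n[0],2),end=' | ')
s.crop(290,255,80,90,6,"pics/s12.png")
```

```text
left edge: z,row,measured-col minus projected
16 316 -3.85 | 20 315 -1.46 | 24 314 -0.8 | 28 312 -0.91 | 32 311 -0.91 | 36 310 -0.88 | 40 308 -0.83 | 44 307 -2.88 | 48 306 -3.09 | 52 304 -1.0 | 56 303 -0.97 | 60 301 -0.94 | 64 300 -0.94 | 68 299 -0.98 | 72 297 -1.12 | 76 296 -5.54 | 80 295 -5.68 | 84 293 -0.85 | 88 292 -0.54 | 92 290 -0.42 | 96 289 -4.66 | 100 287 -0.39 | 104 286 -0.45 | 108 285 -0.42 | 112 283 -0.39 | 116 282 -0.42 | 
16 -0.17 1.23 | 20 -0.21 2.25 | 24 2.74 -3.73 | 28 -0.31 -4.7 | 32 -0.35 -5.68 | 36 -0.4 -5.66 | 40 -0.44 -6.64 | 44 -0.49 -7.62 | 48 -0.54 -7.6 | 52 -0.58 -7.58 | 56 -0.63 -3.56 | 60 -0.67 -4.53 | 64 -0.72 -5.51 | 68 -0.77 -6.49 | 72 -0.81 -0.47 | 76 -0.86 -6.45 | 80 -0.91 -6.43 | 84 -0.96 -6.4 | 88 -0.0 -0.38 | 92 -0.05 -0.36 | 96 -0.1 -0.34 | 100 -0.14 0.68 | 104 -0.19 -0.29 | 108 -0.24 -0.27 | 112 -0.29 -0.25 | 116 -0.33 1.77 |
```

View pics/s12.png

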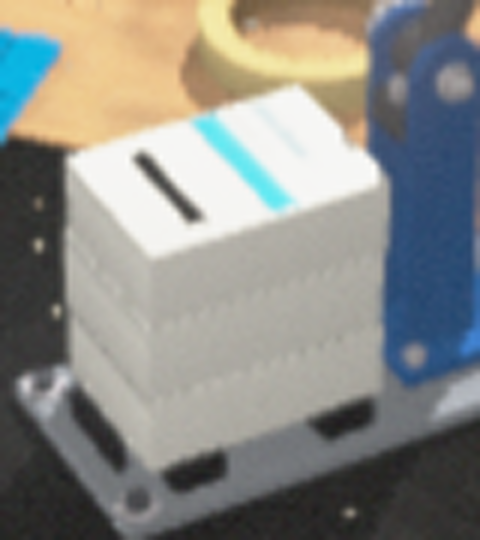

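```bash
python3 -m crank '[[1,10,-5,20,0,0,0],[1,35,-18,45,0,0,0],[1,75,-37,58,0,0,0],[1,115,-57,58,0,0,0],[1,155,-77,58,0,0,0],[1,180,-90,58,0,0,0],[1,196,-97.6,55,0,0,0],[1,196,-97.6,52,0,0,0],[1,196,-97.6,52,0,0,0],[1,196,-97.6,52,0,0,0]]' 40
python3 - <<'E'
from hand import *
s=Cam("scene");t=Cam("top");s.crop(330,110,140,120,5,"pics/s13.png");t.crop(320,160,100,100,5,"pics/t13.png");o=ctrl.observe();print(o["ee_pos"],o["tool_rot"],o["joint_pos"])
E
```

```text
time_s: 21.62
ee_pos: [665.3, -145.5, 357.0]
tool_rot: [0.0, 0.318, 0.948, 0.0]
contact_force: [-1.3, -0.5, 0.3]
grip_width: 85.6
[ 665.46126181 -145.55135481  357.35411109] [3.92249292e-04 3.17998395e-01 9.48091095e-01 3.78618684e-04] [-0.18172301  0.39477799  0.53199352  1.15866237 -0.19752791  1.63610195
  1.22632396]
```

View pics/s13.png

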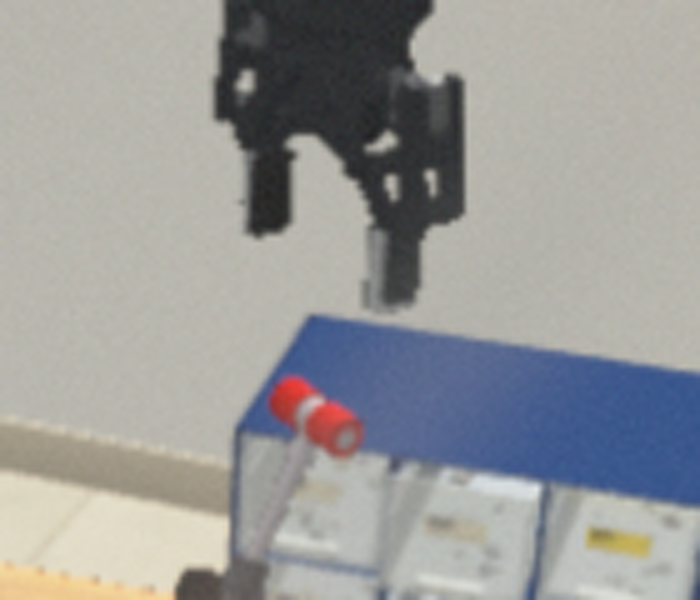

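View pics/t13.png

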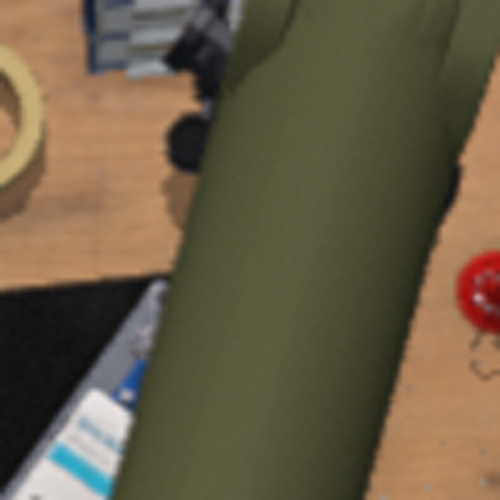

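Run:
```python
from hand import *
s=Cam("scene")
for P in[(665.4,-145.5,370),(665.4,-145.5,301.3),(663.4,-144.3,301.3),(665.4,-145.5,306)]:
    p=s.proj([P])[0]; print(P,(p-[330,110])*5+2)
b=red(s,(378,180,30,24)); print((b[0]-[330,110])*5+2)
```

```text
(665.4, -145.5, 370) [326.39632058 273.16191973]
(665.4, -145.5, 301.3) [317.10566877 418.49882109]
(663.4, -144.3, 301.3) [313.00441098 419.85750807]
(665.4, -145.5, 306) [317.73340329 408.80960438]
[308.94924672 411.02842204]
```

```bash
python3 -m crank '[[1,0,-0.5,-25,0,0,0],[1,0,-0.5,-45,0,0,0],[1,0,-0.5,-62,0,0,0],[1,0,-0.5,-72,0,0,0],[1,0,-0.5,-77,0,0,0],[1,0,-0.5,-77,0,0,0],[1,0,-0.5,-77,0,0,0]]' 60
python3 - <<'E'
from hand import *
s=Cam("scene");s.crop(330,110,140,120,5,"pics/s14.png");o=ctrl.observe();print(o["ee_pos"],o["contact_force"])
E
```

```text
time_s: 22.65
ee_pos: [666.1, -146.6, 280.4]
tool_rot: [0.001, 0.318, 0.948, 0.0]
contact_force: [0.4, -0.2, 0.9]
grip_width: 85.4
[ 666.0891992  -146.64213067  280.42933562] [ 1.38391452  0.85297037 -0.36357887]
```

View pics/s14.png

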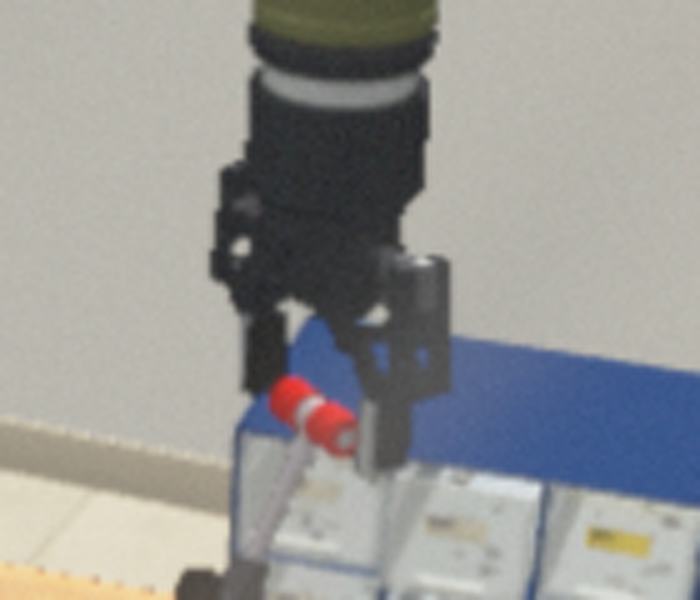

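```bash
python3 -m crank '[[1,-0.5,0,-4,0,0,0],[0.6,-0.5,0,-4,0,0,0],[0.3,-0.5,0,-4,0,0,0],[0,-0.5,0,-4,0,0,0],[-0.2,-0.5,0,-4,0,0,0],[-0.5,-0.5,0,-4,0,0,0],[-0.5,-0.5,0,-4,0,0,0],[-0.5,-0.5,0,-4,0,0,0]]' 70
python3 - <<'E'
from hand import *
s=Cam("scene");s.crop(330,110,140,120,5,"pics/s15.png");o=ctrl.observe();print(o["ee_pos"],o["contact_force"])
E
```

```text
time_s: 23.7
ee_pos: [665.2, -146.7, 275.9]
tool_rot: [0.0, 0.318, 0.948, -0.0]
contact_force: [-1.5, -1.3, 1.7]
grip_width: 45.1
[ 665.25329653 -146.74232255  275.93603357] [-1.10297497 -0.71098059  1.78313827]
```

View pics/s15.png

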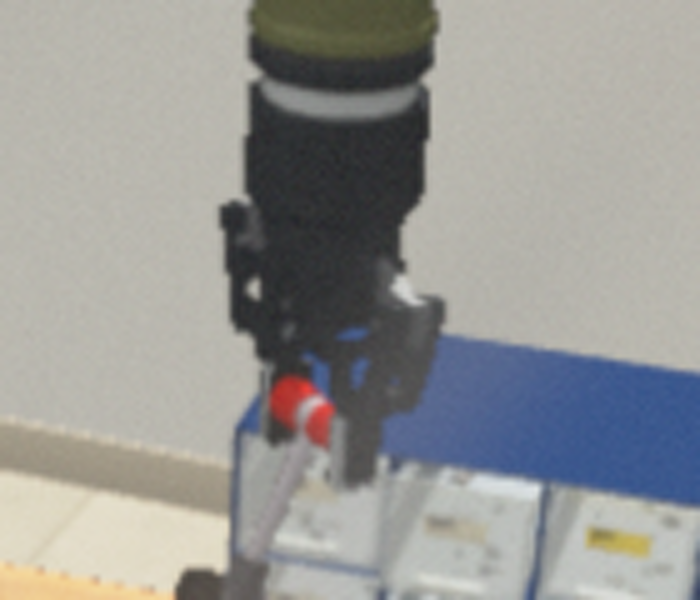

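Run:
```python
import numpy as np
c,s=np.cos(np.radians(-37.1)),np.sin(np.radians(-37.1))
x0=88-178*np.cos(2.007);z0=140+178*np.sin(2.007)
for q in list(np.arange(.1,2.01,.1))+[2.007]:
    dx=88-178*np.cos(2.007-q)-x0;dz=140+178*np.sin(2.007-q)-z0
    print(f"{q:.3f} [-0.5,{dx*c:.1f},{dx*s:.1f},{dz:.1f},0,0,0]")
```

```text
0.100 [-0.5,-13.1,9.9,6.7,0,0,0]
0.200 [-0.5,-26.8,20.2,11.7,0,0,0]
0.300 [-0.5,-40.7,30.8,15.0,0,0,0]
0.400 [-0.5,-54.8,41.5,16.6,0,0,0]
0.500 [-0.5,-69.0,52.2,16.3,0,0,0]
0.600 [-0.5,-83.1,62.9,14.3,0,0,0]
0.700 [-0.5,-97.0,73.4,10.5,0,0,0]
0.800 [-0.5,-110.5,83.6,5.0,0,0,0]
0.900 [-0.5,-123.5,93.4,-2.1,0,0,0]
1.000 [-0.5,-135.9,102.7,-10.9,0,0,0]
1.100 [-0.5,-147.5,111.5,-21.1,0,0,0]
1.200 [-0.5,-158.2,119.6,-32.8,0,0,0]
1.300 [-0.5,-167.9,127.0,-45.7,0,0,0]
1.400 [-0.5,-176.6,133.6,-59.8,0,0,0]
1.500 [-0.5,-184.1,139.2,-74.9,0,0,0]
1.600 [-0.5,-190.4,144.0,-90.9,0,0,0]
1.700 [-0.5,-195.3,147.7,-107.5,0,0,0]
1.800 [-0.5,-198.9,150.4,-124.7,0,0,0]
1.900 [-0.5,-201.1,152.1,-142.3,0,0,0]
2.000 [-0.5,-201.9,152.7,-160.1,0,0,0]
2.007 [-0.5,-202.0,152.7,-161.3,0,0,0]
```

First quarter of the swing, with a check on force afterwards. I'm raising the grip to 100 N.

```bash
python3 -m crank '[[-0.5,0,0,0,0,0,0],[-0.5,-6.5,5,3.4,0,0,0],[-0.5,-13.1,9.9,6.7,0,0,0],[-0.5,-20,15,9.3,0,0,0],[-0.5,-26.8,20.2,11.7,0,0,0],[-0.5,-40.7,30.8,15,0,0,0],[-0.5,-54.8,41.5,16.6,0,0,0],[-0.5,-69,52.2,16.3,0,0,0],[-0.5,-69,52.2,16.3,0,0,0]]' 100
python3 - <<'E'
from hand import *
s=Cam("scene");s.crop(310,110,140,120,5,"pics/s16.png")
E
```

```text
time_s: 24.88
ee_pos: [595.2, -93.9, 292.4]
tool_rot: [-0.0, 0.318, 0.948, 0.0]
contact_force: [1.9, -4.0, 2.6]
grip_width: 44.9
```

View pics/s16.png

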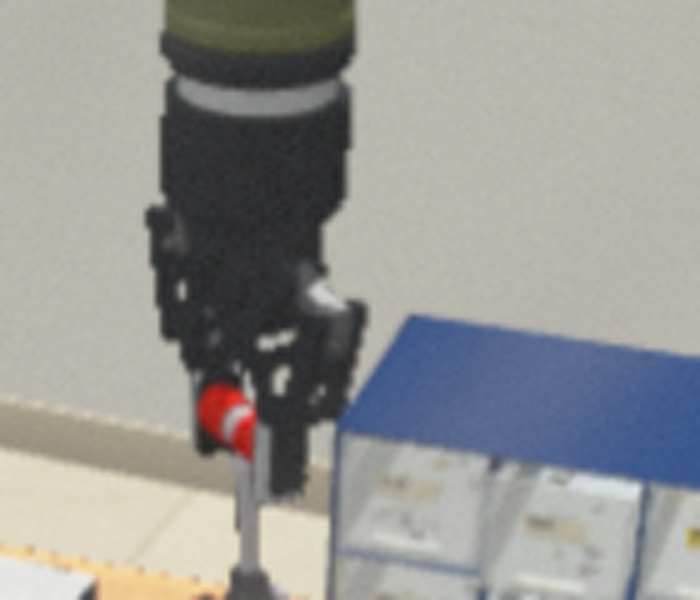

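```bash
python3 -m crank '[[-0.5,-14.1,10.7,-2,0,0,0],[-0.5,-28,21.2,-5.8,0,0,0],[-0.5,-41.5,31.4,-11.3,0,0,0],[-0.5,-54.5,41.2,-18.4,0,0,0],[-0.5,-66.9,50.5,-27.2,0,0,0],[-0.5,-78.5,59.3,-37.4,0,0,0],[-0.5,-89.2,67.4,-49.1,0,0,0],[-0.5,-98.9,74.8,-62,0,0,0],[-0.5,-107.6,81.4,-76.1,0,0,0],[-0.5,-115.1,87,-91.2,0,0,0],[-0.5,-121.4,91.8,-107.2,0,0,0],[-0.5,-121.4,91.8,-107.2,0,0,0],[-0.5,-121.4,91.8,-107.2,0,0,0]]' 100
python3 - <<'E'
from hand import *
s=Cam("scene");s.crop(260,180,140,120,5,"pics/s17.png")
E
```

```text
time_s: 26.55
ee_pos: [474.3, -3.0, 185.2]
tool_rot: [-0.001, 0.319, 0.948, -0.0]
contact_force: [-2.7, -4.1, 5.6]
grip_width: 44.5
```

View pics/s17.png

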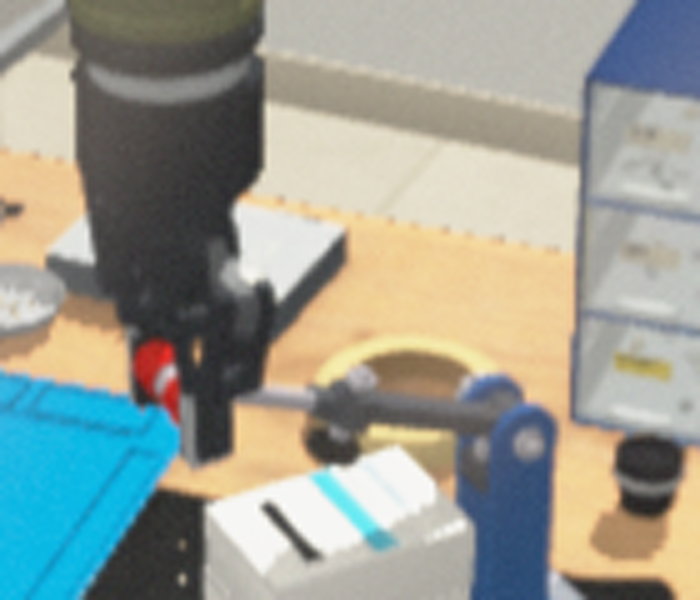

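```bash
python3 -m crank '[[-0.5,-2.6,2,-8.3,0,0,0],[-0.5,-4.9,3.7,-16.6,0,0,0],[-0.5,-6.9,5.2,-25,0,0,0],[-0.5,-8.5,6.4,-33.8,0,0,0],[-0.5,-9.7,7.3,-42.5,0,0,0],[-0.5,-10.7,8.1,-51.4,0,0,0],[-0.5,-11.1,8.4,-57,0,0,0],[-0.5,-11.4,8.6,-62,0,0,0],[-0.5,-11.5,8.7,-66,0,0,0],[-0.5,-11.5,8.7,-69,0,0,0],[-0.5,-11.5,8.7,-69,0,0,0],[-0.5,-11.5,8.7,-69,0,0,0]]' 100
python3 - <<'E'
from hand import *
s=Cam("scene");s.crop(260,190,140,120,5,"pics/s18.png")
E
```

```text
time_s: 28.1
ee_pos: [462.7, 5.9, 116.5]
tool_rot: [-0.001, 0.319, 0.948, -0.0]
contact_force: [-5.3, -3.6, 8.2]
grip_width: 44.9
```

View pics/s18.png

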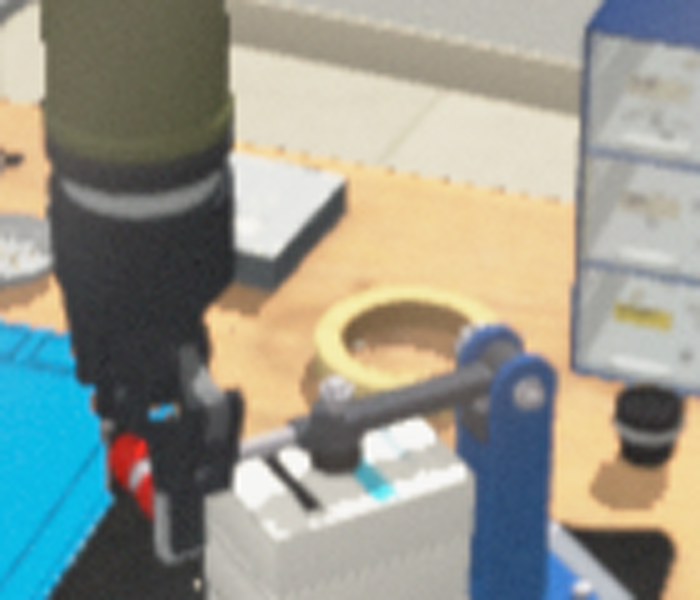

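```bash
python3 -m crank '[[-0.5,0,0,-0.7,0,0,0],[-0.5,0,0,-1.5,0,0,0],[-0.5,0,0,-1.5,0,0,0],[-0.5,0,0,-1.5,0,0,0]]' 100
python3 -m crank '[[-0.5,0,0,-1,0,0,0],[-0.5,0,0,-1,0,0,0],[-0.5,0,0,-1,0,0,0]]' 100
python3 -m crank '[[-0.5,0,0,-1,0,0,0],[-0.5,0,0,-1,0,0,0],[-0.5,0,0,-1,0,0,0]]' 100
```

```text
time_s: 28.65
ee_pos: [462.8, 5.9, 115.0]
tool_rot: [-0.001, 0.319, 0.948, -0.0]
contact_force: [-4.0, -4.0, 9.2]
grip_width: 44.6
time_s: 29.02
ee_pos: [462.8, 5.9, 114.5]
tool_rot: [-0.001, 0.319, 0.948, -0.0]
contact_force: [-6.3, -3.5, 11.5]
grip_width: 44.9
time_s: 29.4
ee_pos: [462.8, 5.9, 114.1]
tool_rot: [-0.001, 0.319, 0.948, -0.0]
contact_force: [-8.6, -4.9, 15.7]
grip_width: 44.8
```

```bash
python3 -m crank '[[-0.5,0,0,-1,0,0,0],[-0.5,0,0,-1,0,0,0],[-0.5,0,0,-1,0,0,0]]' 100
python3 -m crank '[[-0.5,0,0,-1,0,0,0],[-0.5,0,0,-1,0,0,0],[-0.5,0,0,-1,0,0,0],[-0.5,0,0,-1,0,0,0],[-0.5,0,0,-1,0,0,0]]' 100
python3 - <<'E'
from hand import *
s=Cam("scene");t=Cam("top");s.crop(260,190,140,140,5,"pics/s19.png");cv2.imwrite("pics/s19f.png",s.im);cv2.imwrite("pics/t19f.png",t.im);o=ctrl.observe();print(o["ee_pos"],o["contact_force"])
E
```

```text
time_s: 29.78
ee_pos: [462.8, 6.0, 113.7]
tool_rot: [-0.001, 0.319, 0.948, -0.0]
contact_force: [-10.3, -4.1, 20.8]
grip_width: 44.8
time_s: 30.4
ee_pos: [462.9, 6.0, 113.3]
tool_rot: [-0.002, 0.319, 0.948, 0.0]
contact_force: [-12.5, -3.8, 25.4]
grip_width: 44.8
[462.88201226   5.98497297 113.34606987] [-12.36688703  -4.29983662  26.59089447]
```

View pics/s19.png

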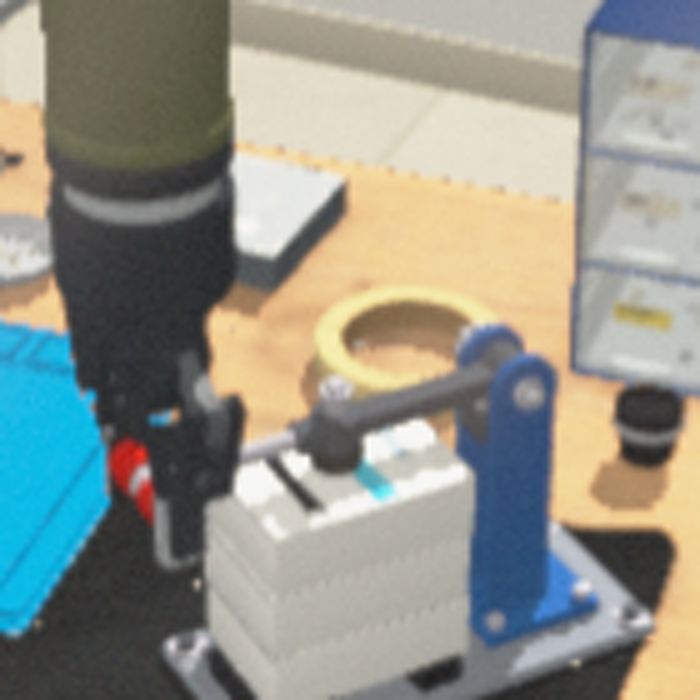

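View pics/t19f.png

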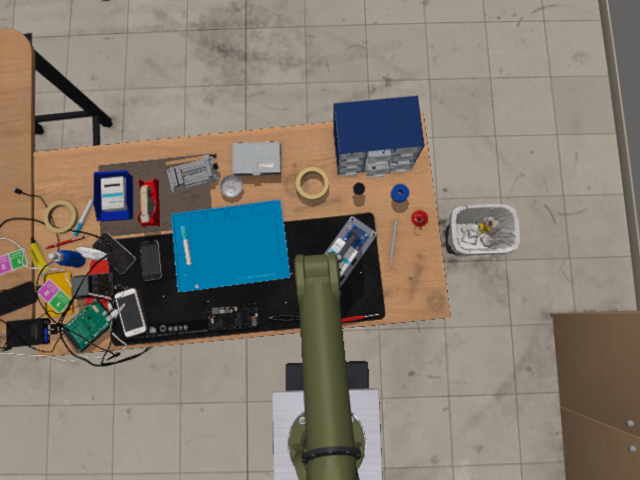

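```bash
python3 -m crank '[[-0.5,0,0,1,0,0,0],[-0.5,0,0,1,0,0,0],[-0.5,0,0,1,0,0,0],[-0.5,0,0,1,0,0,0]]' 100
python3 - <<'E'
from bench import ctrl
print(ctrl.finish_job()); o=ctrl.observe(); print(o["time_s"],o["ee_pos"],o["contact_force"],o["grip_width"])
E
```

```text
time_s: 31.0
ee_pos: [462.9, 6.0, 113.7]
tool_rot: [-0.001, 0.319, 0.948, 0.0]
contact_force: [-10.1, -3.9, 21.1]
grip_width: 44.6
the job is handed in; nothing more can be done
None
the job is handed in; nothing more can be done
```

The bundle is made up and the lever is down, with the gripper still holding the red handle. I handed the job in at 31.0 s, and no verdict was reported.

**Stacking:** I placed the left carton (carton_2) first, then the right one (carton_1). Each was lowered until it touched, unloaded and let go.
- **Middle carton:** it read within about 1 mm of the base in the top view.
- **Top carton:** it sits about 1 to 2 mm towards the post, judging by its centre and edges in the scene view. I judged that flush and left it. The arm hid the stack from the top camera, so only one view confirms this.

**Lever:** I pinched the handle by its flat ends with the grip set to 100 N and swung it over. The upward force rose from 9 N to 26 N once the tool reached about 114.5 mm, against 114.6 mm predicted for the stop. I took that as being on the stop. I then eased off 1 mm, and the last reading before handing in was 21 N up with the fingers 44.6 mm apart.

**Last pictures:** the foot is on the top carton and the other things on the bench look undisturbed. I measured neither the lever angle nor the foot travel directly, so "on the stop" rests on the height and the force. My automatic red-handle measurement was about 4 mm off the expected position. It missed the bar's grey end, so I checked the handle's centre by eye before gripping it.

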